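# Show the bearing's underside to the inspection camera

## Task

Unlock the bearing nest by pulling its black knob out until the bolt clicks into its out position, and leave it out. Then lift the bearing out of the nest and hold it up to the inspection camera, its underside (the face it sat on) square to the lens and centred on the lens axis 12 cm in front of the glass. Finish holding it still there in the gripper; do not touch the camera, and leave the other parts on the counter where they are.

Things in the scene. Friction and masses are not known exactly. Their poses are not given: they have to be found in the camera images.
- bearing: Steel ball bearing, a ring 52 mm in outer diameter and 15 mm thick, 0.11 kg, lying flat in the nest. Origin: centre of its underside; z is its axis, up out of the nest at the start. Its rim is free for the fingers at the nest's +y and -y sides.
- nest: Fixed bearing nest. Origin: on the counter under the bearing seat's centre; z up; -x (knob side) faces roughly the robot. Base plate x -76..49, y -42..42, 8 mm thick. Guide block x -75..-40, 40 mm wide, 64 mm high, a brass cap on it to z = 72 mm.
- seat (a point): Centre of the top of the nest's aluminium seat, 30 mm above the counter; the bearing fills z = 30..45 mm. Seat 72 mm (nest x) by 40 mm (nest y); four 8 mm dowels at x = +-28, y = +-13 mm stand 10 mm above it round the rim (1 mm play). Under the rim's +y and -y sides it is free down to the base plate. Axes as the nest's.
- tongue_tip (a point): Tip of the lock bolt's steel tongue, 16 mm wide, z = 47..55 mm above the counter; it reaches from the guide block over the bearing. At nest x = -12 mm when home (the bearing cannot be lifted), at x = -37 mm when out (clear of the bearing).
- lock_knob (a joint): Lock bolt with its knob, m: 0 = home (locked, start), 0.025 = fully out (unlocked, at its stop). It slides along the nest's -x direction. A spring detent holds it at either end: it takes about 6 N to pull it past the middle (0.0125), after which it snaps out to the stop and stays there.
- knob_grip (a point): Centre of the black knob's grip on its level axis (along nest x), 51 mm above the counter, 95 mm from the nest's origin towards its -x when home; moves with the knob. The grip is a cylinder 22 mm in diameter, 30 mm long, with a flange 28 mm in diameter, 6 mm thick at its outer (-x) end. Axes as the nest's.
- camera_stand: Fixed stand of the inspection camera: base plate 110 x 100 x 10 mm with two upright cheeks, top at 88 mm; a grey camera body sits between the cheeks with a black lens that slants up and towards the stand's -x, roughly towards the robot. Origin: on the counter top near the middle of the base plate; z up.
- lens (a point): Centre of the front glass of the lens (barrel 38 mm in diameter), 105 mm above the counter. Its z axis is the lens axis, pointing out of the lens: 25 degrees (0.436 rad) from straight up, leaning towards the stand's -x. Nothing else of the camera is higher than 125 mm.
- focus (a point): The point on the lens axis 120 mm in front of the glass, about 214 mm above the counter, in empty air: where the centre of the bearing's underside is to be held. Axes as lens (z is the lens axis, away from the camera); with the underside facing the lens the bearing's z axis points along this z.
- nut_m16: Bystander: black M16 nut, 24 x 28 x 14 mm, lying on the counter between nest and camera, nearest the robot. Origin: centre of its underside.
- adapter_2: Bystander: brass hydraulic adapter 38 x 33 x 60 mm standing on the counter between nest and camera. Origin: centre of its underside.
- bolt_m16: Bystander: M16 bolt standing on its head, 24 x 28 x 80 mm, on the counter between nest and camera, farthest from the robot. Origin: centre of its underside.
There are look-alikes about, which are no part of the job. What is meant by the bearing is not yellow, and is the smaller of those in its own colour.

How it is judged:
On the way, in this order (a step that is already met when the one before it is completed fails the run):
1. the knob is fully out while the bearing still sits in the nest (value of joint lock_knob above 0.021 m and distance of bearing from where it was at the start of the episode below 0.006 m), for 0.2 s.
2. the bearing is held in the gripper, clear above the nest (height (world z) of bearing above 0.1 m and contact force between the fingers and bearing above 1 N and contact force between nest and bearing below 0.1 N), for 0.2 s.
At the end, for the whole second after the job is handed in: The gripper alone holds the bearing, still; centre of its underside within 20 mm of the focus point; its axis within 0.2 rad of the lens axis, underside towards the lens; knob still out (over 21 mm of 25); nut, adapter and bolt within 20 mm of where they stood (distance between bearing and focus below 0.02 m and angle between the z axis of bearing and the z axis of focus, either way round below 0.2 rad and angle between bearing's own z axis and vertical below 1.2 rad and linear speed of bearing below 0.02 m/s and angular speed of bearing below 0.2 rad/s and contact force between the fingers and bearing above 1 N and contact force between each of nest, camera_stand and bearing below 0.1 N and value of joint lock_knob above 0.021 m and distance of each of nut_m16, adapter_2, bolt_m16 from where it was at the start of the episode below 0.02 m); the arm keeps its last pose, push and grip.
It fails at once if the camera or its stand is touched (contact force between anything else and camera_stand above 1 N).
It fails at once if the nut is knocked over or pushed away (distance of nut_m16 from where it was at the start of the episode above 0.03 m).
It fails at once if the adapter is knocked over or pushed away (distance of adapter_2 from where it was at the start of the episode above 0.03 m).
It fails at once if the bolt is knocked over or pushed away (distance of bolt_m16 from where it was at the start of the episode above 0.03 m).
It also fails if it takes over 53 s, if anything falls off the work surface, if the arm or the gripper's body presses on something with over 40 N, if the wrist force passes 120 N, or if a joint passes its speed limit or range.

## Robot

A 6-joint arm with a two-finger parallel gripper is mounted at the origin on a cart in front of the work surface, level with it; the furniture and walls round the work are solid. World frame = base frame: x ahead of the robot, y to its left, z up, the work surface at z = 0. Lengths are in m, angles in rad, forces in N, time in s.
With the tool pointing down it reaches from about 0.275 to 1 m from the base axis. Payload 8.4 kg.
Tool frame: the origin (TCP) lies between the finger pads; the fingertips stand 14 mm ahead of it and the grasp point (between the pads) lies 5 mm behind it; z points along the fingers, y is the line along which they close (so a half turn about z gives the same grasp; the last joint's range is limited). The gripper opens to 85 mm and grips with 20 to 120 N. Pads are 22 mm wide; open, the fingers measure 114 mm over their backs; the gripper's body (76 mm by 85 mm) begins 54 mm behind the grasp point. The pads swing forward as they close: fully open they stand 13 mm farther back than shut.
Start: joints at [1.106, 0.353, 1.633, -0, 1.155, -0.002], TCP at [0.279, 0.559, 0.225] pointing down, gripper open.
Joint ranges: [-2.63, 2.63], [-0.92, 2.1], [0.06, 2.66], [-1.3, 4.44], [0, 2.69], [-3.02, 3.02]. Speed limits (rad/s): [2.22, 2.22, 2.79, 3.14, 3.14, 3.14].

## Interface

Orientations are given as a unit quaternion [w, x, y, z].
In Python, from plant import r gives the robot as it stands.
- The arm moves only by the tool run_rows, called as name(argument=value, ...) on one line, values as JSON. Schema: {"type":"object","properties":{"rows":{"type":"array","items":{"type":"object","properties":{"finger_gap":{"type":"number"},"xyz":{"type":"array","items":{"type":"number"},"minItems":3,"maxItems":3},"turn_vec":{"type":"array","items":{"type":"number"},"minItems":3,"maxItems":3}},"additionalProperties":false,"required":["finger_gap"]},"minItems":1,"maxItems":10},"force":{"type":"number"},"only":{"type":"string"},"quiet":{"type":"boolean"},"lines":{"type":"string"}},"required":["rows"],"additionalProperties":false}. rows is a list of rows, 1 to 10 of them, each an object with the fields finger_gap (the finger opening in m), xyz (a list: dx, dy, dz in m), turn_vec (a list: a rotation vector rx, ry, rz in rad); a field left out counts as zero (the opening has to be given); each row shifts and turns the commanded pose from where the row before left it, along the tool's axes as they then stand; what a row does not reach is not made up. A row lasts 1/8 s, in which the tool goes at most 0.0625 m and 0.188 rad, less where a joint would pass 70% of its speed; a pose out of reach is approached as far as the arm can. The fingers move at their own pace and stop on an object; force is the grip in N (left out, the last holds). Time passes only in rows, so rows that do not move let the fingers close. The tool returns the time, the measured TCP pose, the force, the opening and the grip force at its end. only (a regular expression) keeps the lines of the reply that match it, lines (a string "A,B") keeps lines A to B, and quiet returns only ok. Input that does not fit is refused with a message, and nothing moves.
- r.read_state(): the state, without advancing time (a new reading comes with each control period).
- r.get_image(name): name is "side" or "top"; returns (picture, depth): 420x560x3 uint8, red, green, blue; 420x560 float32, m along the optical axis (not along the pixel's ray), 0 where there is no reading.
- r.get_calibration(name): a dict with "K" (3x3 intrinsics, pixels), "origin" and "attitude" of the camera in the world. Camera axes: x right, y down, z forward; pixel columns grow to the right and rows downward; lengths in m; the calibration is good to about 2 mm. A picture is of the moment at which its call begins. get_calibration takes no time and is no camera call.
- r.hand_in(): hands the job in; it is judged then, once.
The state is a dict: "time_s": time; "joint_positions": joint angles; "dq": joint speeds; "tau": joint torques, N m; "tool_pos": TCP position; "tcp_rot": TCP orientation; "force": force on the tool from outside, world axes, zero at the start; "ft_torque": the same for the moment, N m; "grip_width": finger opening in m; "grip_force": force on a finger pad.
Only numpy, scipy, OpenCV 4.12 (cv2) and the standard library are available. Lean on these libraries where they do the work, as an engineer would, in place of code of your own. Each camera call takes 0.05 s, during which the arm holds its last target. There are 200 camera calls.

## Working session

There is one attempt and no reset: what is moved stays moved. The work goes in short steps, Python scripts to look and compute and a tool call to move; the robot and the scene stay as the last step left them, time stands still between calls to the robot, and variables do not carry over. Pictures are saved under pics/ and viewed, at most 10 in all, crops included, and the job is handed in when it is done.

```bash
mkdir -p pics; ls
```

Run:
```python
from plant import r
import cv2,numpy as np
for n in("side","top"):
    im,d=r.get_image(n); np.savez(f"pics/{n}0.npz",im=im,d=d); cv2.imwrite(f"pics/{n}0.png",im[:,:,::-1]); print(n,r.get_calibration(n))
s=r.read_state();print({k:s[k] for k in("time_s","tool_pos","tcp_rot","grip_width","force")})
```

```text
pics
side {'K': array([[445.34005306,   0.        , 277.71940219],
       [  0.        , 445.34005306, 209.37397162],
       [  0.        ,   0.        ,   1.        ]]), 'origin': array([0.65948345, 0.67020283, 0.77340894]), 'attitude': array([-0.0151645 ,  0.03941893,  0.91443612, -0.40252051])}
top {'K': array([[474.84121975,   0.        , 279.53274806],
       [  0.        , 474.84121975, 215.53025353],
       [  0.        ,   0.        ,   1.        ]]), 'origin': array([ 0.21984484, -0.04526184,  1.04704462]), 'attitude': array([-0.14953229,  0.7233251 , -0.66085481,  0.13308573])}
{'time_s': 0.1, 'tool_pos': array([0.2788481 , 0.5588722 , 0.22411643]), 'tcp_rot': array([-1.51159978e-04,  2.29339739e-01,  9.73346233e-01, -6.10282128e-04]), 'grip_width': 0.08548121846321119, 'force': array([-0.34705717, -0.31304723, -0.01105497])}
```

View pics/side0.png

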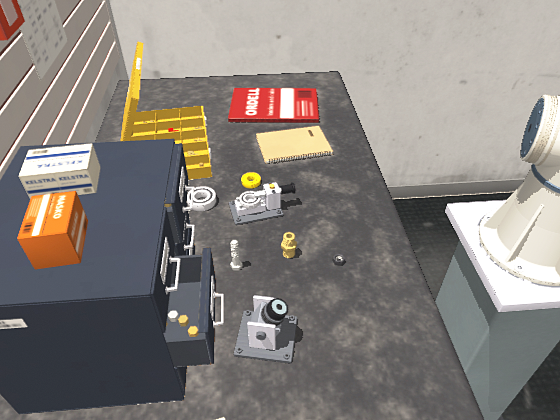

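View pics/top0.png

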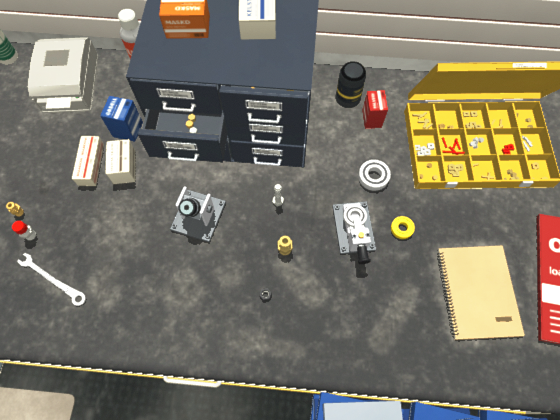

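Both views show the nest, at side (258,200) and top (354,228). There are three candidate rings:
- Steel ring in the nest: top (355,214), side (250,199).
- Larger steel ring on the counter: top (375,175), side (202,197).
- Yellow ring: top (402,227), side (251,180).

The one in the nest fits, being steel and the smaller of the two. I'll confirm it in an enlarged crop.

Create h.py:
```python
from plant import r
import numpy as np, cv2
from scipy.spatial.transform import Rotation as R
def Rq(q): return R.from_quat(np.roll(q,-1))
def ray(n,u,v):
    c=r.get_calibration(n); d=Rq(c["attitude"]).apply(np.linalg.inv(c["K"])@[u,v,1]); return np.array(c["origin"]),d
def dep(n,d,u,v):
    o,k=ray(n,u,v); return o+k*d[int(round(v)),int(round(u))]
def tri(a,b):
    (o1,d1),(o2,d2)=ray("side",*a),ray("top",*b)
    t=np.linalg.lstsq(np.c_[d1,-d2],o2-o1,rcond=None)[0]; p,q=o1+t[0]*d1,o2+t[1]*d2
    return (p+q)/2,np.linalg.norm(p-q)
def plane(n,u,v,z):
    o,d=ray(n,u,v); return o+d*(z-o[2])/d[2]
def proj(n,p):
    c=r.get_calibration(n); q=c["K"]@Rq(c["attitude"]).inv().apply(np.array(p)-c["origin"]); return q[:2]/q[2]
```

Run:
```python
from h import *
def crop(n,x,y,w,h,s):
    im=np.load(f"pics/{n}0.npz")["im"]; c=im[y:y+h,x:x+w,::-1]; return cv2.resize(c,None,fx=s,fy=s,interpolation=cv2.INTER_CUBIC)
a=crop("side",190,165,120,70,6); cv2.imwrite("pics/sn.png",np.vstack([a]))
b=np.hstack([crop("top",320,155,100,120,4),crop("top",165,180,100,120,4)]); cv2.imwrite("pics/tn.png",b)
c=crop("side",225,285,80,80,7);cv2.imwrite("pics/sc.png",c)
```

```text
(no output)
```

View pics/sn.png

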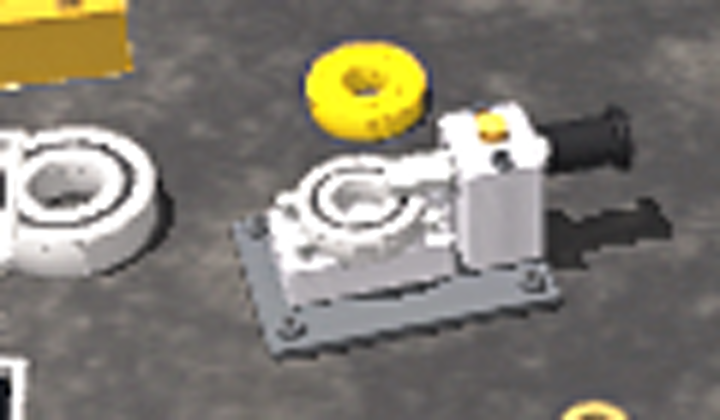

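View pics/tn.png

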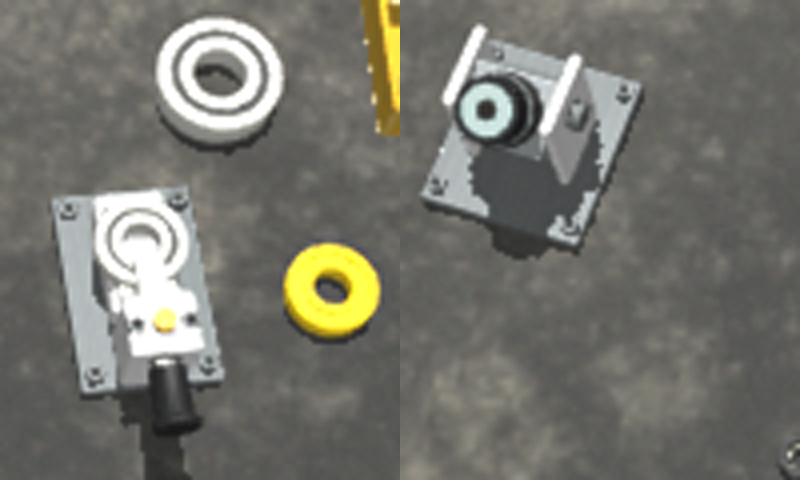

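View pics/sc.png

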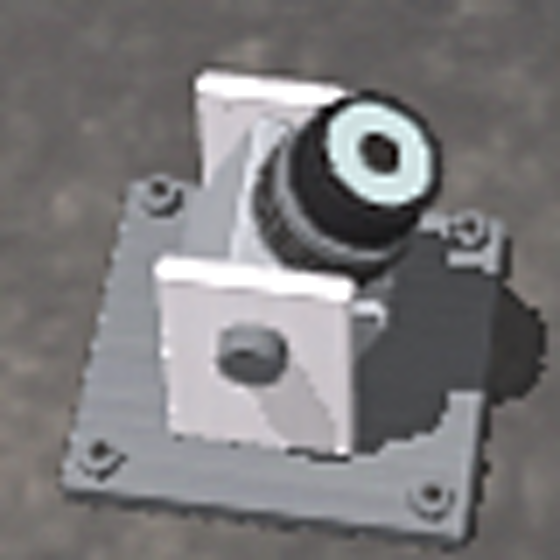

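The crops confirm it: the steel ring under the tongue in the nest (about 24 px across in the top view) is the bearing. The loose steel ring is larger, about 31 px. Next I'll measure it, the knob, the plates and the lens.

Create meas.py:
```python
from h import *
S=lambda x,y:(x/6+190-.4,y/6+165-.4)
T=lambda x,y:(x/4+320-.4,y/4+155-.4)
C=lambda x,y:(x/7+225-.4,y/7+285-.4)
D=lambda x,y:((x-400)/4+165-.4,y/4+180-.4)
np.set_printoptions(precision=4,suppress=True)
if __name__=="__main__":
    dt=np.load("pics/top0.npz")["d"];ds=np.load("pics/side0.npz")["d"]
    print("bearing top",*tri(S(358,198),T(141,238)))
    print("brass cap",*tri(S(492,122),T(165,317)))
    print("flange",*tri(S(620,138),T(177,420)), "gripstart",*tri(S(550,143),T(168,363)))
    print("lens",*tri(C(379,153),D(486,110)))
    def fit(top,side,mod,z):
        P=np.array([plane("top",*p,z)[:2] for p in top]+[plane("side",*p[0],z)[:2] for p in side])
        M=np.array(list(mod)+[p[1] for p in side])
        pc,mc=P.mean(0),M.mean(0); H=(M-mc).T@(P-pc); a=np.arctan2(H[0,1]-H[1,0],H[0,0]+H[1,1])
        Q=R.from_euler('z',a).as_matrix()[:2,:2]; t=pc-Q@mc
        print("fit yaw",a,"t",t,"res mm\n",1e3*(P-(M@Q.T+t)))
        return a,t
    # nest corners: far-left(+x,+y), far-right(+x,-y), near-right(-x,-y), near-left(-x,+y)
    m=np.array([[49,42],[49,-42],[-76,-42],[-76,42]])/1e3
    a,t=fit([T(53,200),T(188,187),T(222,382),T(82,397)],[(S(232,222),m[1]*0+m[0]*0+m[1]) ,(S(275,352),m[0]),(S(562,297),m[3])],m,.008)
    Q=R.from_euler('z',a)
    for n,p in dict(bear=[0,0,.045],knob=[-.095,0,.051],cap=[-.0575,0,.072]).items():
        p=Q.apply(p)+[*t,0]; print(n,p,proj("side",p),proj("top",p))
    # camera plate: sides measured
    P=[plane("top",*D(*q),.010) for q in((495,38),(642,85),(580,245),(422,200))]
    P2=[plane("side",*C(*q),.010) for q in((65,490),(472,545),(508,215),(130,180))]
    print("cam plate top",np.array(P),"side",np.array(P2))
    for k in(P,P2): print([np.linalg.norm(k[i]-k[i-1]) for i in range(4)])
    # cheek tops direction, z=.088
    for q in(((448,103),(480,28)),((545,133),(576,57))):
        e=[plane("top",*D(*x),.088) for x in q]; print("cheek",e, np.arctan2(*(e[1]-e[0])[1::-1]))
    for n,(u,v) in dict(nut=(265,295),adapter=(285,240),bolt=(278,186)).items(): print(n,dep("top",dt,u,v))
    s=dt[180:260,165:235]; pts=np.array([dep("top",dt,u,v) for v in range(190,225) for u in range(172,205)])
    print("highest near cam",pts[np.argsort(-pts[:,2])[:5]])
```

```bash
python3 meas.py
```

```text
bearing top [ 0.6631 -0.1728  0.0449] 0.001591048822144176
brass cap [ 0.6055 -0.184   0.072 ] 0.0005551536199514683
flange [ 0.5521 -0.1942  0.052 ] 0.0036074163426758335 gripstart [ 0.5826 -0.1876  0.0571] 0.0041054469287069946
lens [0.6208 0.2004 0.1055] 0.0004344599662689374
fit yaw 0.18638578096867142 t [ 0.6606 -0.1725] res mm
 [[-0.6416 -2.3484]
 [-0.4107 -0.2641]
 [ 0.1692  0.9869]
 [-0.5589 -1.6453]
 [ 0.8644  0.9723]
 [-0.9394  0.7942]
 [ 1.5169  1.5044]]
bear [ 0.6606 -0.1725  0.045 ] [249.9586 197.4104] [354.562  215.3434]
knob [ 0.5673 -0.1901  0.051 ] [286.5162 188.9165] [361.705  253.7531]
cap [ 0.6041 -0.1832  0.072 ] [272.0815 185.0494] [360.3992 234.5118]
cam plate top [[0.7096 0.2278 0.01  ]
 [0.6863 0.1343 0.01  ]
 [0.5816 0.1563 0.01  ]
 [0.6011 0.2529 0.01  ]] side [[0.708  0.2334 0.01  ]
 [0.6012 0.2586 0.01  ]
 [0.5799 0.1578 0.01  ]
 [0.6879 0.1364 0.01  ]]
[np.float64(0.11139617426131318), np.float64(0.09632593799561587), np.float64(0.10702329949238283), np.float64(0.09856386483355999)]
[np.float64(0.09907117717827994), np.float64(0.10965737724966555), np.float64(0.10298308673186626), np.float64(0.11017407264501776)]
cheek [array([0.6308, 0.2266, 0.088 ]), array([0.6783, 0.2167, 0.088 ])] -0.20429098943598176
cheek [array([0.6176, 0.1701, 0.088 ]), array([0.6651, 0.16  , 0.088 ])] -0.20919111099110424
nut [ 0.4686  0.0156 -0.0005]
adapter [ 0.5875 -0.0188  0.0424]
bolt [0.7029 0.0074 0.079 ]
highest near cam [[ 0.2198 -0.0453  1.047 ]
 [ 0.2198 -0.0453  1.047 ]
 [ 0.2198 -0.0453  1.047 ]
 [ 0.6335  0.194   0.1164]
 [ 0.6361  0.1968  0.1156]]
```

Create goal.py:
```python
from h import *
import sys
np.set_printoptions(precision=4,suppress=True)
NY=0.188; N=np.array([0.662,-0.1722,0]); RN=R.from_euler('z',NY)
LN=np.array([0.6208,0.2004,0.1055]); CY=-0.212
ax=R.from_euler('z',CY).apply([-np.sin(np.radians(25)),0,np.cos(np.radians(25))]); F=LN+.12*ax
def delta(p,Rg):
    "world TCP goal -> move in tool axes (translation first), then rotvec in tool axes"
    s=r.read_state(); Rt=Rq(s["tcp_rot"]); 
    print("t",round(s["time_s"],2),"tcp",s["tool_pos"],"grip",s["grip_width"],s["grip_force"],"F",s["force"],"q",s["joint_positions"])
    print("d tool",Rt.inv().apply(np.array(p)-s["tool_pos"]),"rot",(Rt.inv()*Rg).as_rotvec() if Rg is not None else "")
# tool down, y along nest +y
RD=R.from_matrix(np.c_[RN.apply([-1,0,0]),RN.apply([0,1,0]),[0,0,-1]])
```

```text
(no output)
```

run_rows(rows=[{"finger_gap":0.085,"xyz":[-0.0424,-0.0386,0]},{"finger_gap":0.085,"xyz":[-0.0424,-0.0386,0]},{"finger_gap":0.085,"xyz":[-0.0424,-0.0386,0]},{"finger_gap":0.085,"xyz":[-0.0424,-0.0386,0]},{"finger_gap":0.085,"xyz":[-0.0424,-0.0386,0]},{"finger_gap":0.085,"xyz":[-0.0424,-0.0386,0]},{"finger_gap":0.085,"xyz":[-0.0424,-0.0386,0]},{"finger_gap":0.085,"xyz":[-0.0424,-0.0386,0]},{"finger_gap":0.085,"xyz":[-0.0424,-0.0386,0]},{"finger_gap":0.085,"xyz":[-0.0424,-0.0386,0]}], force=40)

```text
time_s: 1.35
tool_pos: [0.4864, 0.0227, 0.2248]
tcp_rot: [0.0, 0.229, 0.973, 0.0]
force: [0.3, 0.3, 0.3]
grip_width: 0.0849
grip_force: 0.0
```

run_rows(rows=[{"finger_gap":0.085,"xyz":[-0.0424,-0.0386,0]},{"finger_gap":0.085,"xyz":[-0.0424,-0.0386,0]},{"finger_gap":0.085,"xyz":[-0.0424,-0.0386,0]},{"finger_gap":0.085,"xyz":[-0.0424,-0.0386,0]},{"finger_gap":0.085,"turn_vec":[0,0,-0.163]},{"finger_gap":0.085,"turn_vec":[0,0,-0.163]},{"finger_gap":0.085,"turn_vec":[0,0,-0.163]},{"finger_gap":0.085,"turn_vec":[0,0,-0.163]},{"finger_gap":0.085}])

```text
time_s: 2.48
tool_pos: [0.5687, -0.1893, 0.2244]
tcp_rot: [-0.0, -0.094, 0.996, 0.0]
force: [-0.1, -0.1, 0.0]
grip_width: 0.0851
grip_force: 0.0
```

```bash
python3 -c "
from goal import *
print(F,ax)
delta(N+RN.apply([-.096,0,.046]),RD)"
```

```text
[0.5712 0.2111 0.2143] [-0.4132  0.0889  0.9063]
t 2.48 tcp [ 0.5687 -0.1893  0.2244] grip 0.08508712346723273 0.0 F [-0.1237 -0.1348  0.0151] q [-0.3238  0.3142  1.69    0.      1.1381 -2.0826]
d tool [ 0.0011 -0.0007  0.1784] rot [ 0.0003 -0.0006  0.    ]
```

run_rows(rows=[{"finger_gap":0.06,"xyz":[0.001,-0.0007,0.04]},{"finger_gap":0.06,"xyz":[0,0,0.04]},{"finger_gap":0.06,"xyz":[0,0,0.04]},{"finger_gap":0.06,"xyz":[0,0,0.035]},{"finger_gap":0.06,"xyz":[0,0,0.0235]},{"finger_gap":0.06}])

```text
time_s: 3.22
tool_pos: [0.5666, -0.1896, 0.0445]
tcp_rot: [-0.002, -0.093, 0.996, 0.001]
force: [0.6, 0.6, -0.6]
grip_width: 0.0596
grip_force: 0.0
```

run_rows(rows=[{"finger_gap":0.0},{"finger_gap":0.0},{"finger_gap":0.0},{"finger_gap":0.0},{"finger_gap":0},{"finger_gap":0}], force=50)

```text
time_s: 3.98
tool_pos: [0.5695, -0.1924, 0.0481]
tcp_rot: [0.002, -0.094, 0.996, -0.002]
force: [-1.6, -9.3, 2.4]
grip_width: 0.017
grip_force: 46.6
```

```bash
python3 -c "
from goal import *
delta(N+RN.apply([-.096,0,.046]),RD)"
```

```text
t 3.98 tcp [ 0.5695 -0.1924  0.0481] grip 0.01697108770598175 46.632564067840576 F [-1.6182 -9.2765  2.4241] q [-0.327   0.529   1.8151 -0.003   0.793  -2.085 ]
d tool [0.0014 0.0025 0.0021] rot [-0.0041  0.0028  0.0012]
```

Run:
```python
from h import *
o=[]
for n,(x,y,w,h) in dict(side=(225,150,100,75),top=(315,190,100,75)).items():
    im,d=r.get_image(n); c=im[y:y+h,x:x+w,::-1]; o.append(cv2.resize(c,None,fx=4,fy=4,interpolation=cv2.INTER_CUBIC))
cv2.imwrite("pics/g1.png",np.hstack(o))
```

```text
(no output)
```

View pics/g1.png

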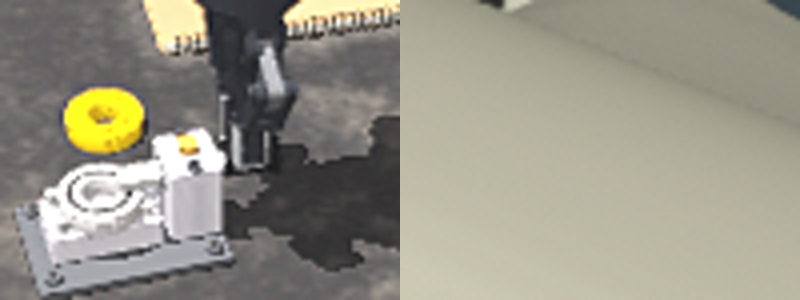

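The fingers straddle the knob beside the guide block (side view about (287,190)) and hold it, so I'll pull along tool +x, which is nest -x.

run_rows(rows=[{"finger_gap":0,"xyz":[0.005,0,0]},{"finger_gap":0,"xyz":[0.005,0,0]},{"finger_gap":0,"xyz":[0.005,0,0]},{"finger_gap":0,"xyz":[0.005,0,0]},{"finger_gap":0,"xyz":[0.005,0,0]},{"finger_gap":0,"xyz":[0.003,0,0]},{"finger_gap":0},{"finger_gap":0}])

```text
time_s: 5.08
tool_pos: [0.5448, -0.1973, 0.0482]
tcp_rot: [0.004, -0.094, 0.996, -0.002]
force: [9.1, -5.4, -5.2]
grip_width: 0.0169
grip_force: 46.0
```

```bash
python3 -c "
from goal import *
delta(N+RN.apply([-.121,0,.046]),RD)"
```

```text
t 5.08 tcp [ 0.5448 -0.1973  0.0482] grip 0.016937681740924002 46.00817263126373 F [ 9.0951 -5.3754 -5.219 ] q [-0.3499  0.5013  1.8677 -0.0005  0.7632 -2.1089]
d tool [0.0012 0.0028 0.0022] rot [-0.0051  0.0078  0.0006]
```

The tool moved 25 mm and now has about 9 N against the stop, so the bolt is out. Release, lift, and move over the bearing.

run_rows(rows=[{"finger_gap":0.06,"xyz":[-0.002,0,0]},{"finger_gap":0.06},{"finger_gap":0.06},{"finger_gap":0.06,"xyz":[0,0,-0.02]},{"finger_gap":0.06,"xyz":[0,0,-0.05]},{"finger_gap":0.085,"xyz":[0,0,-0.05]},{"finger_gap":0.085}])

```text
time_s: 5.95
tool_pos: [0.5449, -0.1959, 0.1704]
tcp_rot: [0.003, -0.094, 0.996, -0.002]
force: [-0.3, -0.3, -0.8]
grip_width: 0.085
grip_force: 0.0
```

run_rows(rows=[{"finger_gap":0.085,"xyz":[-0.04,-0.0008,0]},{"finger_gap":0.085,"xyz":[-0.04,-0.0008,0]},{"finger_gap":0.085,"xyz":[-0.04,-0.0008,0]},{"finger_gap":0.085},{"finger_gap":0.085}])

```text
time_s: 6.58
tool_pos: [0.6595, -0.1746, 0.1649]
tcp_rot: [-0.001, -0.095, 0.996, 0.0]
force: [0.2, -0.0, -0.3]
grip_width: 0.0849
grip_force: 0.0
```

Run:
```python
from goal import *
delta(N+RN.apply([0,-.002,.033]),RD)
o=[]
for n,(x,y,w,h) in dict(side=(225,150,100,75),top=(315,190,100,75)).items():
    im,d=r.get_image(n); c=im[y:y+h,x:x+w,::-1]; o.append(cv2.resize(c,None,fx=4,fy=4,interpolation=cv2.INTER_CUBIC))
cv2.imwrite("pics/g2.png",np.hstack(o))
```

```text
t 6.58 tcp [ 0.6595 -0.1746  0.1649] grip 0.08494080491163368 0.0 F [ 0.2309 -0.0346 -0.2826] q [-0.2609  0.4974  1.551  -0.0002  1.0959 -2.0211]
d tool [-0.0032 -0.0002  0.1319] rot [ 0.001  -0.0025  0.0015]
```

View pics/g2.png

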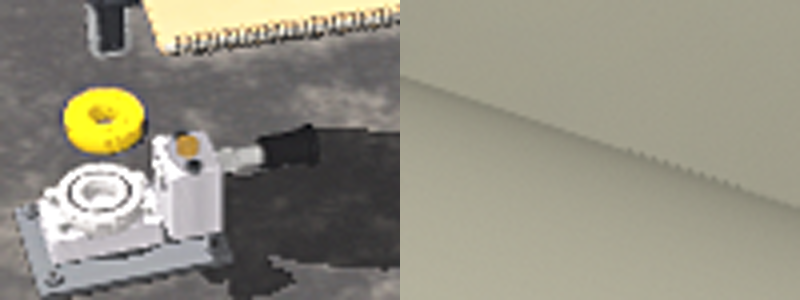

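The side view shows the knob out, with its shaft exposed at about (285,189), and the bearing at (250,198) free of the tongue. Descend and grip.

run_rows(rows=[{"finger_gap":0.075,"xyz":[-0.0032,-0.0002,0.03]},{"finger_gap":0.075,"xyz":[0,0,0.03]},{"finger_gap":0.075,"xyz":[0,0,0.03]},{"finger_gap":0.075,"xyz":[0,0,0.025]},{"finger_gap":0.075,"xyz":[0,0,0.018]},{"finger_gap":0.075},{"finger_gap":0.075}])

```text
time_s: 7.55
tool_pos: [0.6646, -0.1747, 0.0343]
tcp_rot: [0.001, -0.094, 0.996, -0.0]
force: [0.1, 0.6, 0.4]
grip_width: 0.075
grip_force: 0.0
```

run_rows(rows=[{"finger_gap":0.03},{"finger_gap":0.03},{"finger_gap":0.03},{"finger_gap":0.03},{"finger_gap":0.03}], force=50)

```text
time_s: 8.18
tool_pos: [0.6658, -0.1751, 0.0364]
tcp_rot: [0.002, -0.094, 0.996, -0.001]
force: [-2.3, -1.2, 16.6]
grip_width: 0.0383
grip_force: 49.9
```

```bash
python3 -c "
from goal import *
delta(N+RN.apply([0,-.002,.033]),RD)"
```

```text
t 8.18 tcp [ 0.6658 -0.1751  0.0364] grip 0.038280524234314627 49.93790064290806 F [-2.3059 -1.2174 16.6322] q [-0.2593  0.6503  1.613  -0.0002  0.8743 -2.0192]
d tool [0.0032 0.0016 0.0033] rot [-0.0019  0.0035  0.0013]
```

Run:
```python
from goal import *
im,d=r.get_image("side"); c=im[150:225,215:315,::-1]; cv2.imwrite("pics/g3.png",cv2.resize(c,None,fx=8,fy=8,interpolation=cv2.INTER_CUBIC))
s=r.read_state(); print(s["ft_torque"],s["tau"])
```

```text
[0.2664 0.5323 0.095 ] [  0.8951 -63.3988 -23.9692   0.1547  -1.0209   0.0556]
```

View pics/g3.png

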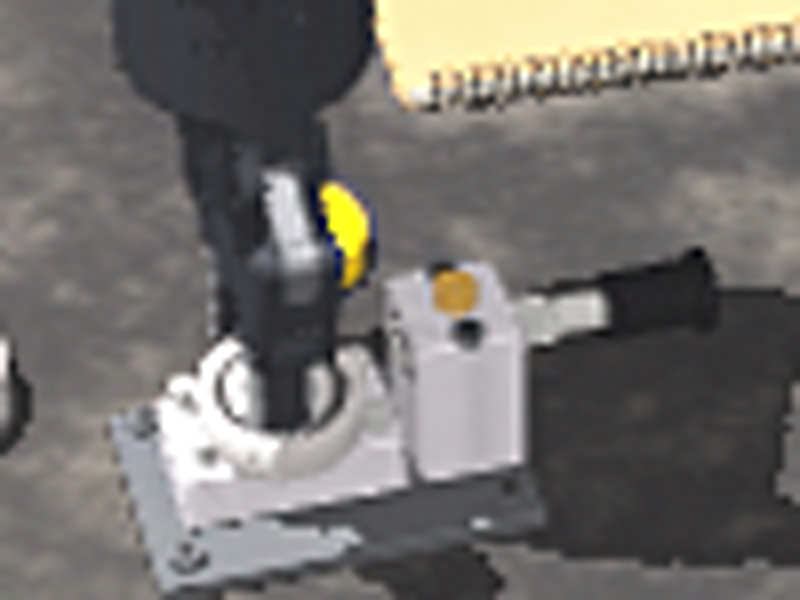

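The near fingertip, at crop (285,420), covers the bearing's top face. The fingers closed on top of the ring instead of round it, so the tips stand higher than the stated geometry says. I'll open, raise, and measure the fingertips in the tool frame with the depth image.

run_rows(rows=[{"finger_gap":0.08,"xyz":[0,0,-0.004]},{"finger_gap":0.08},{"finger_gap":0.08,"xyz":[0,0,-0.03]},{"finger_gap":0.06,"xyz":[0,0,-0.04]},{"finger_gap":0.06},{"finger_gap":0.06}])

```text
time_s: 8.98
tool_pos: [0.6636, -0.1743, 0.1068]
tcp_rot: [-0.0, -0.094, 0.996, 0.0]
force: [-0.6, -0.6, 0.2]
grip_width: 0.0599
grip_force: 0.0
```

Create tips.py:
```python
from goal import *
def cloud(n):
    im,d=r.get_image(n); c=r.get_calibration(n); v,u=np.mgrid[:420,:560]
    p=np.stack([u,v,np.ones_like(u)],-1).reshape(-1,3)@np.linalg.inv(c["K"]).T*d.reshape(-1,1)
    return Rq(c["attitude"]).apply(p)+c["origin"],d.ravel()>0,im
if __name__=="__main__":
    P,ok,im=cloud("side"); s=r.read_state(); print(s["tool_pos"],s["grip_width"])
    T=Rq(s["tcp_rot"]).inv().apply(P-s["tool_pos"])
    m=ok&(abs(T[:,0])<.03)&(abs(T[:,1])<.07)&(T[:,2]>-.08)&(T[:,2]<.03)
    idx=np.where(m)[0]; idx=idx[np.argsort(-T[idx,2])]
    for i in idx[:60:4]: print(T[i],i%560,i//560,im.reshape(-1,3)[i])
    cv2.imwrite("pics/g4.png",cv2.resize(im[130:230,200:320,::-1],None,fx=6,fy=6,interpolation=cv2.INTER_CUBIC))
    print("TCP px",proj("side",s["tool_pos"]))
    Q=RN.inv().apply(P-N); b=ok&(np.hypot(Q[:,0],Q[:,1])<.03)&(Q[:,2]>.03)
    print("bearing pts z quantiles",np.quantile(Q[b,2],[.1,.5,.9]),"mean",Q[b&(Q[:,2]>.042)].mean(0),b.sum())
```

```bash
python3 tips.py
```

```text
[ 0.6632 -0.1742  0.1061] 0.0598860016676696
[-0.0092  0.0357 -0.0108] 247 184 [255 241  99]
[-0.0035 -0.033  -0.0122] 243 166 [46 44 47]
[-0.0072 -0.0271 -0.0143] 242 167 [66 64 65]
[ 0.007   0.0388 -0.0157] 254 182 [150 138 144]
[-0.0093 -0.0279 -0.0171] 241 166 [44 42 46]
[-0.0055  0.042  -0.018 ] 249 183 [126 118 117]
[-0.0045 -0.0267 -0.02  ] 243 165 [42 41 46]
[-0.0113  0.037  -0.0213] 246 181 [223 198 173]
[-0.0056  0.043  -0.0217] 249 182 [37 40 54]
[ 0.007   0.04   -0.0225] 254 180 [110 113 141]
[-0.0067 -0.0269 -0.0233] 242 164 [45 44 48]
[ 0.0014  0.0442 -0.0241] 252 181 [36 38 51]
[-0.0061 -0.0291 -0.0247] 242 163 [46 44 48]
[-0.0034  0.0448 -0.0255] 250 181 [41 41 48]
[-0.0027  0.0418 -0.026 ] 250 180 [48 49 53]
TCP px [247.6824 177.81  ]
bearing pts z quantiles [0.0361 0.0451 0.2928] mean [0.0036 0.0067 0.1849] 534
```

View pics/g4.png

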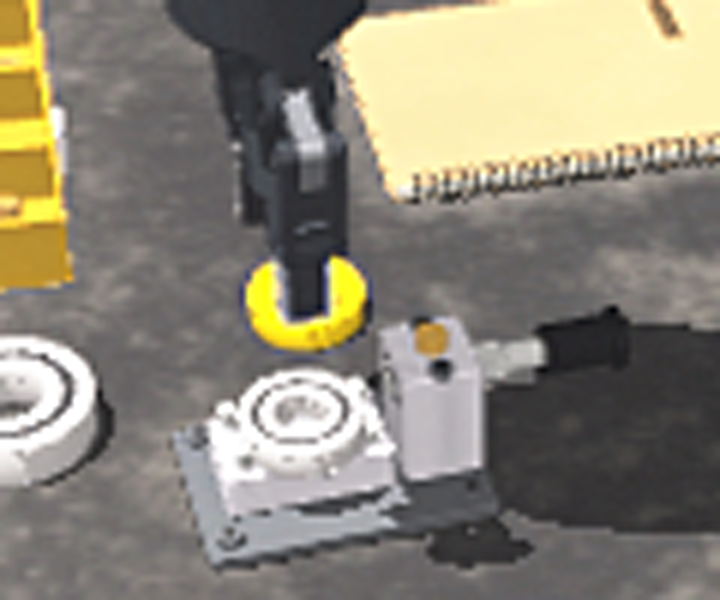

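The bearing is still seated at crop (300,410) and the knob is out. The fingertips end at tool z ≈ -0.012, about 22 mm short of the stated geometry, so the TCP has to go to z ≈ 0.009.

run_rows(rows=[{"finger_gap":0.07,"xyz":[0,0,0.01]},{"finger_gap":0.07,"xyz":[0,0,0.03]},{"finger_gap":0.07,"xyz":[0,0,0.025]},{"finger_gap":0.07,"xyz":[0,0,0.02]},{"finger_gap":0.07,"xyz":[0,0,0.0125]},{"finger_gap":0.07},{"finger_gap":0.07}])

```text
time_s: 9.9
tool_pos: [0.6647, -0.1746, 0.0105]
tcp_rot: [0.001, -0.094, 0.996, -0.0]
force: [-0.3, -0.2, -0.4]
grip_width: 0.0704
grip_force: 0.0
```

run_rows(rows=[{"finger_gap":0.03},{"finger_gap":0.03},{"finger_gap":0.03},{"finger_gap":0.03},{"finger_gap":0.03}], force=60)

```text
time_s: 10.52
tool_pos: [0.6648, -0.1745, 0.0113]
tcp_rot: [0.001, -0.094, 0.996, -0.0]
force: [-1.5, 0.9, 5.5]
grip_width: 0.0499
grip_force: 62.3
```

run_rows(rows=[{"finger_gap":0.03,"xyz":[0,0,-0.01]},{"finger_gap":0.03,"xyz":[0,0,-0.02]},{"finger_gap":0.03,"xyz":[0,0,-0.03]},{"finger_gap":0.03,"xyz":[0,0,-0.04]},{"finger_gap":0.03,"xyz":[0,0,-0.04]},{"finger_gap":0.03,"xyz":[0,0,-0.04]},{"finger_gap":0.03,"xyz":[0,0,-0.03]},{"finger_gap":0.03},{"finger_gap":0.03}])

```text
time_s: 11.65
tool_pos: [0.6634, -0.1743, 0.2194]
tcp_rot: [-0.0, -0.094, 0.996, 0.0]
force: [1.1, 0.5, -1.8]
grip_width: 0.0499
grip_force: 62.5
```

Run:
```python
from goal import *
tz=-ax; ty=RN.apply([0,1,0]); ty-=tz*(ty@tz); ty/=np.linalg.norm(ty)
RG=R.from_matrix(np.c_[np.cross(ty,tz),ty,tz]); delta(F-.0187*ax,RG)
im,d=r.get_image("side"); cv2.imwrite("pics/g5.png",cv2.resize(im[100:230,190:330,::-1],None,fx=5,fy=4.5,interpolation=cv2.INTER_CUBIC))
```

```text
t 11.65 tcp [ 0.6634 -0.1743  0.2194] grip 0.04991669626728675 62.52583621710073 F [ 1.0588  0.534  -1.8307] q [-0.2592  0.452   1.4958 -0.      1.1944 -2.0191]
d tool [0.0108 0.3928 0.0222] rot [ 0.1635 -0.4053  0.0347]
```

run_rows(rows=[{"finger_gap":0.03,"xyz":[0.001,0.02,0]},{"finger_gap":0.03,"xyz":[0.001,0.04,0]},{"finger_gap":0.03,"xyz":[0.001,0.045,0]},{"finger_gap":0.03,"xyz":[0.001,0.045,0]},{"finger_gap":0.03,"xyz":[0.001,0.045,0]},{"finger_gap":0.03,"xyz":[0.001,0.045,0]},{"finger_gap":0.03,"xyz":[0.001,0.045,0]},{"finger_gap":0.03,"xyz":[0.001,0.045,0]},{"finger_gap":0.03,"xyz":[0.001,0.04,0]},{"finger_gap":0.03,"xyz":[0.001,0.023,0]}])

```text
time_s: 12.95
tool_pos: [0.5787, 0.2118, 0.2189]
tcp_rot: [-0.001, -0.095, 0.995, -0.0]
force: [0.7, -0.1, -1.7]
grip_width: 0.0502
grip_force: 62.6
```

run_rows(rows=[{"finger_gap":0.03,"turn_vec":[0.041,-0.1013,0.0087]},{"finger_gap":0.03,"turn_vec":[0.041,-0.1013,0.0087]},{"finger_gap":0.03,"turn_vec":[0.041,-0.1013,0.0087]},{"finger_gap":0.03,"turn_vec":[0.041,-0.1013,0.0087]},{"finger_gap":0.03},{"finger_gap":0.03}])

```text
time_s: 13.7
tool_pos: [0.5804, 0.2098, 0.2199]
tcp_rot: [0.207, -0.075, 0.973, -0.062]
force: [-0.2, -0.3, -1.4]
grip_width: 0.0499
grip_force: 62.6
```

Create fin.py:
```python
from tips import *
tz=-ax; ty=RN.apply([0,1,0]); ty-=tz*(ty@tz); ty/=np.linalg.norm(ty)
RG=R.from_matrix(np.c_[np.cross(ty,tz),ty,tz]); delta(F-.0187*ax,RG)
P,ok,im=cloud("side"); cv2.imwrite("pics/g6.png",cv2.resize(im[170:370,180:380,::-1],None,fx=3,fy=3,interpolation=cv2.INTER_CUBIC))
print("F px",proj("side",F),"top face",proj("side",F+.015*ax))
# points in focus frame (z = lens axis, x,y across)
B=R.from_matrix(np.c_[np.cross([0,1,0],ax)/np.linalg.norm(np.cross([0,1,0],ax)),np.cross(ax,np.cross([0,1,0],ax)/np.linalg.norm(np.cross([0,1,0],ax))),ax])
G=B.inv().apply(P-F); rgb=im.reshape(-1,3).astype(int)
m=ok&(np.hypot(G[:,0],G[:,1])<.045)&(abs(G[:,2])<.045)&(rgb.min(1)>120)
print(m.sum(),"bright: min",np.quantile(G[m],.03,0),"med",np.median(G[m],0),"max",np.quantile(G[m],.97,0))
idx=np.where(m)[0]; print([(i%560,i//560,G[i].round(3).tolist()) for i in idx[::max(1,len(idx)//25)]])
```

```bash
python3 fin.py
```

```text
t 13.7 tcp [0.5804 0.2098 0.2199] grip 0.049874208541006326 62.5902516458882 F [-0.2255 -0.3099 -1.398 ] q [ 0.5014  0.1996  1.9369 -0.435   0.7151 -0.9343]
d tool [0.0103 0.0032 0.0199] rot [-0.0001 -0.001   0.0004]
F px [309.543 270.007] top face [313.8881 264.8905]
457 bright: min [-0.003  -0.0268  0.0204] med [0.0211 0.0024 0.033 ] max [0.0343 0.0317 0.0391]
[(np.int64(305), np.int64(237), [0.028, -0.028, 0.043]), (np.int64(301), np.int64(244), [0.027, -0.025, 0.028]), (np.int64(308), np.int64(245), [0.019, -0.021, 0.035]), (np.int64(316), np.int64(246), [0.004, -0.022, 0.035]), (np.int64(310), np.int64(248), [0.015, -0.016, 0.034]), (np.int64(314), np.int64(249), [0.008, -0.016, 0.034]), (np.int64(317), np.int64(250), [0.004, -0.014, 0.036]), (np.int64(299), np.int64(252), [0.034, -0.0
[... 305 characters left out ...]
np.int64(258), [0.029, 0.008, 0.035]), (np.int64(309), np.int64(259), [0.02, 0.007, 0.034]), (np.int64(318), np.int64(260), [-0.003, -0.005, 0.024]), (np.int64(327), np.int64(261), [-0.012, 0.003, 0.035]), (np.int64(328), np.int64(262), [-0.014, 0.004, 0.034]), (np.int64(328), np.int64(263), [-0.015, 0.005, 0.033]), (np.int64(300), np.int64(265), [0.031, 0.014, 0.024]), (np.int64(307), np.int64(266), [0.024, 0.021, 0.034]), (np.int64(313), np.int64(267), [0.014, 0.02, 0.034]), (np.int64(304), np.int64(269), [0.024, 0.019, 0.023]), (np.int64(313), np.int64(270), [0.018, 0.031, 0.04]), (np.int64(310), np.int64(273), [0.017, 0.028, 0.028]), (np.int64(307), np.int64(278), [0.017, 0.031, 0.018])]
```

In the lens frame the bearing's top face is at z ≈ 34 mm (underside 19 mm), about 10 mm and 3 mm off axis. It lies flat and agrees with the arm's own figures, so I'll apply the remaining shift.

run_rows(rows=[{"finger_gap":0.03,"xyz":[0.005,0.0015,0.01]},{"finger_gap":0.03,"xyz":[0.005,0.0015,0.01]},{"finger_gap":0.03},{"finger_gap":0.03},{"finger_gap":0.03},{"finger_gap":0.03}])

```text
time_s: 14.5
tool_pos: [0.5794, 0.2092, 0.1976]
tcp_rot: [0.208, -0.075, 0.973, -0.062]
force: [0.1, 0.0, -0.5]
grip_width: 0.0495
grip_force: 62.6
```

```bash
python3 fin.py
```

```text
t 14.5 tcp [0.5794 0.2092 0.1976] grip 0.04946934618376479 62.58517198381014 F [ 0.0538  0.0383 -0.5112] q [ 0.5021  0.2262  1.9616 -0.4648  0.6678 -0.896 ]
d tool [0.0005 0.0003 0.0001] rot [-0.0005  0.0011 -0.0001]
F px [309.543 270.007] top face [313.8881 264.8905]
451 bright: min [-0.0135 -0.0259  0.0006] med [0.0113 0.0031 0.0134] max [0.0238 0.0329 0.0254]
[(np.int64(306), np.int64(245), [0.018, -0.026, 0.028]), (np.int64(301), np.int64(251), [0.017, -0.027, 0.009]), (np.int64(300), np.int64(254), [0.017, -0.025, 0.004]), (np.int64(304), np.int64(255), [0.016, -0.016, 0.015]), (np.int64(298), np.int64(257), [0.016, -0.025, -0.005]), (np.int64(309), np.int64(258), [0.007, -0.012, 0.014]), (np.int64(312), np.int64(259), [0.002, -0.012, 0.014]), (np.int64(315), np.int64(260), [-0.004, -0.011, 0.014]), (np.int64(318), np.int64(261), [-0.008, -0.009, 0.016]), (np.int64(297), np.int64(263), [0.024, -0.005, 0.004]), (np.int64(299), np.int6
[... 157 characters left out ...]
np.int64(267), [0.019, 0.009, 0.015]), (np.int64(308), np.int64(268), [0.011, 0.008, 0.014]), (np.int64(317), np.int64(269), [-0.013, -0.004, 0.002]), (np.int64(328), np.int64(270), [-0.025, 0.004, 0.016]), (np.int64(299), np.int64(272), [0.021, 0.011, 0.002]), (np.int64(300), np.int64(273), [0.02, 0.013, 0.004]), (np.int64(303), np.int64(274), [0.018, 0.018, 0.009]), (np.int64(309), np.int64(275), [0.011, 0.022, 0.015]), (np.int64(315), np.int64(276), [0.006, 0.029, 0.024]), (np.int64(305), np.int64(278), [0.013, 0.021, 0.004]), (np.int64(314), np.int64(279), [0.006, 0.032, 0.02]), (np.int64(313), np.int64(282), [0.006, 0.034, 0.016]), (np.int64(307), np.int64(289), [0.006, 0.034, -0.005])]
```

View pics/g6.png

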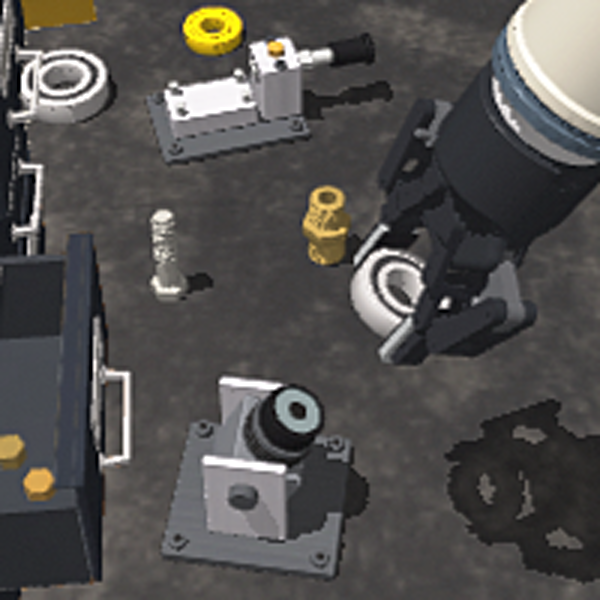

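The bearing sits at crop (390,290), centred on the lens axis to within about 1–3 mm. Its top face is at 14–15 mm, so the underside is at the focus. The knob is out, and the adapter and bolt stand where they were.

```bash
python3 -c "
from plant import r
print(r.hand_in())"
```

```text
the job is handed in; nothing more can be done
None
```

I handed the job in at about 14.5 s: the knob is pulled out, and the gripper holds the bearing still with its underside at the focus point, square to the lens by my last measurement; the hand-in call returned no verdict.

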